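# Cock the knock tester

### The arm

A 7-joint arm with a two-finger parallel gripper is mounted at the origin on the work surface. World frame = base frame: x ahead of the robot, y to its left, z up, the work surface at z = 0. Lengths are in m, angles in rad, forces in N, time in s.
With the tool pointing down it reaches from about 0.4 to 0.9 m from the base axis. Payload 5.6 kg.
Tool frame: the origin (TCP) lies midway between the tips of the shut fingers; the grasp point (between the pads) lies 19 mm behind it; y points along the fingers, z is the direction in which the jaws open and shut, and the axes are right-handed (so a half turn about y gives the same grasp; the last joint's range is limited). The gripper opens to 92 mm and grips with 3 to 60 N. Pads are 20 mm wide; open, the fingers measure 128 mm over their backs; the gripper's body (75 mm by 189 mm) begins 69 mm behind the grasp point.
Start: joints at [-0.043, 0.468, -0.012, 1.603, 0.006, 1.071, -0.056], TCP at [0.65, -0, 0.191] pointing down, gripper open.
Joint ranges: [-2.53, 2.53], [-0.31, 2.02], [-1.57, 1.55], [0.28, 2.44], [-1.29, 4.43], [0.15, 1.84], [-2.92, 2.92]. Speed limits (rad/s): [2.57, 2.57, 3.14, 3.14, 3.14, 3.14, 3.14].

### API

Orientations are given as a 3x3 rotation matrix whose columns are the frame's x, y, z axes.
In Python, from station import env, effector, solver, viewer, workorder, search_frame, tip_of gives the robot as it stands. Calls block until the motion is done:
- env.reach(position, orientation): joint-space move of the TCP to a pose.
- env.movel(position, frame=None, rate=0.15): straight line of the TCP; frame=None keeps the orientation; rate is the mean speed in m/s.
- env.goto_joints(angles): joint-space move.
- effector.release() and effector.grasp(squeeze=None): open the fingers fully, or close them until they stop; squeeze is the grip in N (None keeps the last).
- env.pause(seconds).
- solver.inverse_kinematics(position, orientation): joint angles nearest the present ones, or None.
- env.sense(): the state.
- viewer.read_camera(name): name is "scene" or "side" or "wrist"; returns (picture, depth): 480x640x3 uint8, red, green, blue; 480x640 float32, m along the optical axis (not along the pixel's ray), 0 where there is no reading.
- viewer.camera_info(name): a dict with "intrinsics" (3x3 intrinsics, pixels), "dist_coeffs" ([k1, k2, p1, p2, k3] as OpenCV has them; the pictures are not rectified), "eye" and "rotation" of the camera in the world; the wrist camera has in their place "T_tool_cam" (4x4, takes a point from camera to tool coordinates, whose origin is the TCP and whose axes are the tool frame's). Camera axes: x right, y up, looking along -z (the intrinsics and any distortion apply to the point x, -y, -z); pixel columns grow to the right and rows downward; lengths in m; the calibration is good to about 2 mm. A picture is of the moment at which its call begins: read the wrist's pose just before it. camera_info takes no time and is no camera call.
A pose or a line that the arm cannot do raises env.PlanningError and nothing moves.
- workorder.finish_job(): hands the job in, once; it reports no verdict.
Trained networks look in the newest picture that a camera, given by its name, has taken for a name from the list of things; names that differ only in an ending like _2 or _b are one class to them, and where a whole thing is asked for, a point or a joint stands for the part that bears it (a point fixed in the world has none). Each returns a list of dicts, best first, with "score" (0 to 1); they miss things now and then, are a little off and sometimes report something else, mostly with a low value. They report only what shows in the picture. A call takes as long as a camera call.
- search_frame(camera, name): "at" ([x, y, z] in m, in world coordinates, good to about 4 mm: the middle of the surface that is visible of it).
- tip_of(camera, name): "at" ([x, y, z] in m, in world coordinates, good to about 4 mm: a listed point, or the origin of a listed thing).
The state is a dict: "t": time; "joint_positions": joint angles; "joint_velocities": joint speeds; "tau": joint torques, N m; "ee_pos": TCP position; "tcp_rot": TCP orientation; "wrist_force": force on the tool from outside, world axes, zero at the start; "moment": the same for the moment, N m; "gripper_width": finger opening in m.
Only numpy, scipy, OpenCV 4.12 (cv2) and the standard library are available. Lean on these libraries where they do the work, as an engineer would, in place of code of your own. Each camera call takes 0.05 s, during which the arm holds its last target. There are 200 camera calls.

### The job

Make the knock tester ready for the next seal test: draw its sprung striker arm back by the orange handle until the pin at the arm's end clicks in behind the red hook, without ramming the rubber stop just behind the hook. Then ease the arm's load gently onto the hair-trigger hook and let go, so that the arm stays cocked and never snaps forward. Leave everything else on the bench where it is.

Things in the scene. Friction and masses are not known exactly. Their poses are not given: they have to be found in the camera images.
- tester: Knock tester bolted to the bench: grey plate 250 x 280 mm, top 15 mm high; origin at the plate's centre, at bench height; +x towards the clamped white tub with blue lid that the striker rests against, +y towards the catch. Nothing on it but the orange handle and the hub (63 mm) stands higher than 65 mm. It does not move.
- handle (a point): Point on the axis of the upright orange handle, 120 mm from the hub's axis near the striker's free end. The handle is a round sleeve 18 mm in diameter that turns freely on its post; it spans 51 to 105 mm above the bench, this point lies at 87 mm. The arm's top below it is 47 mm above the bench.
- hub (a point): Point on the striker's upright pivot axis, on top of the hub, 62 mm above the bench. Pivot and handle give the striker's present direction.
- draw (a joint): Angle of the striker about its hub, rad: 0 at rest against the tub, growing as it is drawn back, counter-clockwise from above, towards the tester's -x. A spring pulls it to 0: about 4 N at the handle at rest, 7 to 8 N at the catch. Let go while unhooked, it snaps forward.
- striker: Aluminium striker arm, 16 mm wide, 35 to 47 mm above the bench, swinging level about the hub (its origin: on the hub axis, at bench height; its +y points along the arm). At its end, 150 mm from the axis, stands an 8 mm steel pin that goes behind the hook. A rubber-faced hammer is on its tub side.
- pin (a point): The striker's steel pin, 150 mm from the hub axis, 41 mm above the bench. A rubber-covered rigid stop on the catch block bars it 6 mm (0.04 rad of draw) behind its hooked place. Hooked, it loads the hook with about 6 N; pressed forward with some 7 N more at the handle, or let slam from over 2 mm, the hook slips and fires or the 20 N the catch bears are exceeded.
- spare_tub: Bystander: white sample tub with blue lid, 59 mm wide, 45 mm high, loose beside the tester. Origin under its centre.
- jar: Bystander: amber jar with white cap, 60 mm wide, 100 mm high. Origin under its centre.
- spatula: Bystander: orange spatula lying on the bench beside the tester, along x. Origin under its middle.
- spare_tip: Bystander: black rubber puck, 24 mm wide, 12 mm high, lying on the tester's plate. Origin under its centre.
- dispenser: Bystander: green tape dispenser, 55 x 130 mm, 84 mm high. Origin under its centre.
- mug: Bystander: white mug, 80 mm wide, 90 mm high. Origin under its centre.
- canister: Bystander: white open canister, 110 mm wide, 110 mm high. Origin under its centre.
- rail_mid (a point): Middle of the fixed arc rail beyond the arm's tip, 190 mm from the hub axis. A block with the catch is clamped anywhere on it, unmeasured: see or feel it. The sprung red hook (nose 150 mm from the axis) holds the pin at a draw between 0.75 and 1.07 rad. Passing the hook's ramp starts 0.08 rad before that and adds about 5 N at the handle, then the load drops as the hook clicks in.

How it is judged:
By the outcome, as a careful person would: the job done as asked, in the order asked, and still so for the second after the job is handed in, with the robot touching nothing.
It also fails if it takes over 64 s, if anything falls off the work surface, if the arm or the gripper's body presses on something with over 40 N, if the wrist force passes 120 N, or if a joint passes its speed limit or range.

## Working session

There is one attempt and no reset: what is moved stays moved. The work goes in short steps, each a Python script; the robot and the scene stay as the last script left them, time stands still between calls to the robot, and variables do not carry over. Pictures are saved under pics/ and viewed, about 8 in all and at most 12, crops included, and the job is handed in when it is done.

```bash
ls; mkdir -p pics; python3 - <<'E'
from station import *
import cv2,numpy as np
s=env.sense();print(s['t'],s['ee_pos'],s['tcp_rot'],s['wrist_force'],s['gripper_width'])
for c in ['scene','side']:
    p,d=viewer.read_camera(c);cv2.imwrite(f'pics/{c}1.png',p[:,:,::-1])
    for n in ['handle','hub','pin','rail_mid','tester','jar','mug','canister','dispenser','spare_tub']:
        print(c,n,[(np.round(r['at'],3).tolist(),round(r['score'],2)) for r in tip_of(c,n)[:2]])
E
```

```text
pics
0.0 [ 6.49377655e-01 -6.69428553e-05  1.89634184e-01] [[-1.02138285e-04 -1.74928899e-03  9.99998465e-01]
 [-9.99999989e-01 -1.10145394e-04 -1.02331117e-04]
 [ 1.10324231e-04 -9.99998464e-01 -1.74927772e-03]] [0.6138596  0.36935025 0.47158412] 0.0916837488297602
scene handle [([0.528, -0.238, -0.002], 0.58), ([0.583, -0.13, 0.086], 0.44)]
scene hub [([0.525, -0.236, 0.059], 0.81)]
scene pin [([0.601, -0.103, 0.043], 0.86)]
scene rail_mid [([0.455, -0.065, 0.021], 0.68)]
scene tester [([0.529, -0.139, 0.003], 0.67), ([0.529, -0.234, -0.002], 0.66)]
scene jar [([0.58, 0.062, -0.002], 0.69)]
scene mug [([0.53, -0.516, -0.001], 0.56)]
scene canister [([0.365, 0.466, -0.001], 0.89), ([0.528, -0.235, -0.003], 0.34)]
scene dispenser [([0.58, 0.482, -0.003], 0.95)]
scene spare_tub [([0.704, -0.077, 0.003], 0.91), ([0.53, -0.515, -0.002], 0.47)]
side handle [([0.585, -0.134, 0.09], 0.44)]
side hub [([0.529, -0.233, 0.061], 0.59)]
side pin [([0.599, -0.11, 0.043], 0.96)]
side rail_mid [([0.449, -0.062, 0.021], 0.9), ([0.572, 0.064, 0.001], 0.74)]
side tester [([0.527, -0.132, 0.002], 0.83), ([0.528, -0.512, -0.0], 0.61)]
side jar [([0.57, 0.065, -0.0], 0.89)]
side mug [([0.529, -0.508, -0.001], 0.77), ([0.53, -0.131, 0.003], 0.45)]
side canister [([0.367, 0.468, -0.0], 0.59)]
side dispenser [([0.579, 0.484, -0.002], 0.91), ([0.598, -0.109, 0.045], 0.72)]
side spare_tub [([0.706, -0.079, 0.002], 0.57)]
```

View pics/scene1.png

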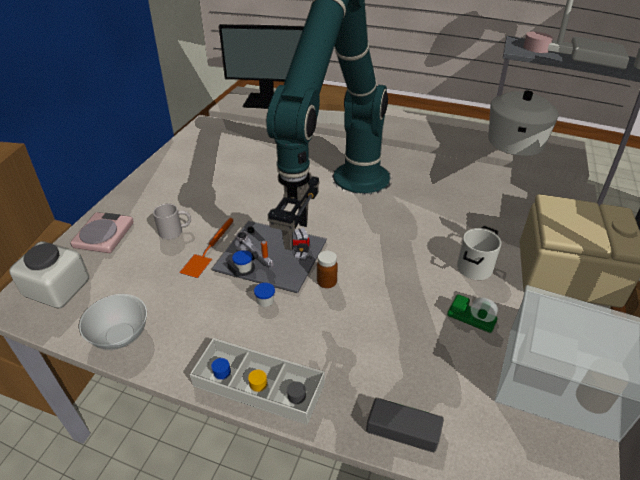

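View pics/side1.png

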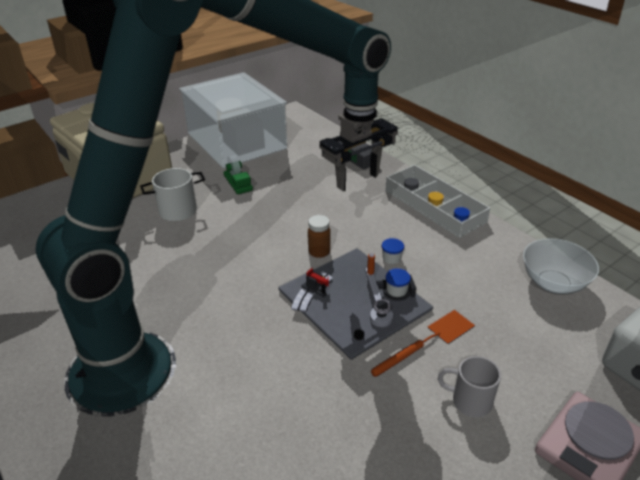

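The scene view shows the tester around (268,253) with the orange handle at (265,250) and the red hook at (302,240). In the side view the handle is at (371,265) and the hook at (318,276). The network estimates agree with both. Next I'll take a close look from above.

```bash
python3 - <<'E'
from station import *
import cv2,numpy as np
ci=viewer.camera_info('wrist');print(ci['T_tool_cam'].round(3) if hasattr(ci['T_tool_cam'],'round') else ci['T_tool_cam'])
R=np.array([[0,0,1],[-1,0,0],[0,-1,0]],float)
env.reach([0.50,-0.15,0.26],R)
s=env.sense();print(s['t'],s['ee_pos'],s['wrist_force'])
p,d=viewer.read_camera('wrist');cv2.imwrite('pics/w1.png',p[:,:,::-1]);np.save('pics/w1.npy',d)
for n in ['handle','hub','pin','rail_mid','tester','spare_tip','spatula']:
    print(n,[(np.round(r['at'],3).tolist(),round(r['score'],2)) for r in tip_of('wrist',n)[:2]])
np.savez('pics/w1pose',p=s['ee_pos'],R=s['tcp_rot'])
E
```

```text
[[-0.001 -0.972 -0.234 -0.065]
 [-0.     0.234 -0.972 -0.194]
 [ 1.    -0.001 -0.     0.   ]
 [ 0.     0.     0.     1.   ]]
1.9917 [ 0.50088594 -0.14870442  0.25980618] [-0.4026746   0.29759553  0.41892345]
handle [([0.582, -0.131, 0.087], 0.76)]
hub [([0.527, -0.236, 0.059], 0.61), ([0.579, -0.132, 0.088], 0.4)]
pin [([0.6, -0.104, 0.04], 0.78)]
rail_mid [([0.454, -0.06, 0.022], 0.64)]
tester [([0.527, -0.137, -0.003], 0.7)]
spare_tip []
spatula []
```

View pics/w1.png

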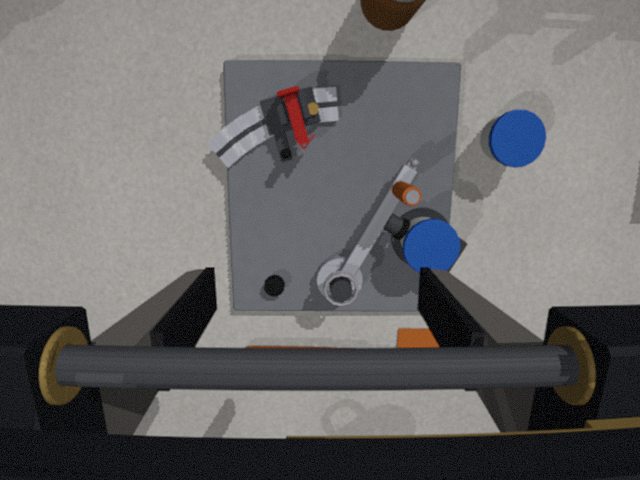

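The wrist view shows the hub top at (341,287), the handle top at (413,196), the pin at (414,163), the red hook's nose at (305,147) and the black stop at (286,154). The hooked place lies between the nose and the stop.

```bash
python3 - <<'E'
from station import *
import cv2,numpy as np
ci=viewer.camera_info('wrist');z=np.load('pics/w1pose.npz');d=np.load('pics/w1.npy')
K=np.array(ci['intrinsics']);D=np.array(ci['dist_coeffs']);T=np.array(ci['T_tool_cam'])
def px(u,v,h):
    a=cv2.undistortPoints(np.array([[[u,v]]],float),K,D)[0,0]
    o=z['R']@T[:3,3]+z['p'];r=z['R']@T[:3,:3]@np.array([a[0],-a[1],-1])
    return (o+r*(h-o[2])/r[2]), (o+r*d[int(v),int(u)])
hub=px(341,287,.062)[0]
for n,u,v,h in [('hub',341,287,.062),('handletop',413,196,.105),('pin',414,163,.047),('nose',305,147,.045),('stop',286,154,.045),('hookbase',289,93,.05)]:
    a,b=px(u,v,h);e=a-hub;print(n,a.round(4),b.round(4),'r',np.hypot(*e[:2]).round(4),'ang',np.arctan2(e[1],e[0]).round(3))
cv2.imwrite('pics/w1c.png',cv2.resize(cv2.imread('pics/w1.png')[70:220,200:440],None,fx=3.3,fy=3.3,interpolation=cv2.INTER_CUBIC))
E
```

```text
hub [ 0.5264 -0.2326  0.062 ] [ 0.5263 -0.2322  0.0631] r 0.0 ang 0.0
handletop [ 0.5857 -0.1313  0.105 ] [ 0.585  -0.1309  0.1078] r 0.1173 ang 1.042
pin [ 0.599  -0.1057  0.047 ] [ 0.598  -0.1055  0.0512] r 0.1462 ang 1.051
nose [ 0.4891 -0.0905  0.045 ] [ 0.4882 -0.091   0.0151] r 0.1469 ang 1.828
stop [ 0.47   -0.0974  0.045 ] [ 0.4706 -0.0971  0.0539] r 0.1465 ang 1.966
hookbase [ 0.474  -0.0391  0.05  ] [ 0.4742 -0.0394  0.0531] r 0.2005 ang 1.835
```

View pics/w1c.png

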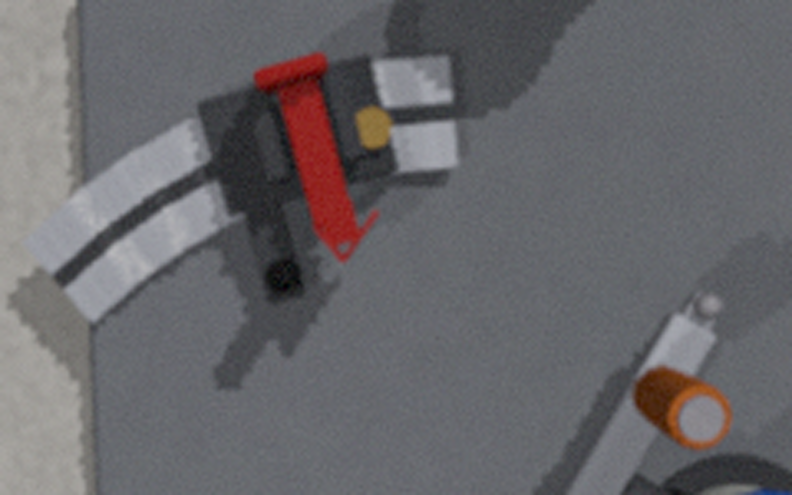

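```bash
cat > h.py <<'E'
from station import *
import numpy as np
HUB=np.array([0.5265,-0.233])
def fr(th):
    z=np.array([np.sin(th),-np.cos(th),0]);y=np.array([0,0,-1.]);return np.column_stack([np.cross(y,z),y,z])
def pos(th,z=.071,r=.12): return np.array([HUB[0]+r*np.cos(th),HUB[1]+r*np.sin(th),z])
def st(b=np.zeros(3)):
    s=env.sense();p=s['ee_pos'][:2]-HUB;th=np.arctan2(p[1],p[0])
    f=np.array(s['wrist_force'])-b;t=np.array([-np.sin(th),np.cos(th),0]);rr=np.array([np.cos(th),np.sin(th),0])
    return s,th,np.hypot(*p),f@t,f@rr,f[2]
def show(l,b=np.zeros(3)):
    s,th,r,ft,frr,fz=st(b);print(l,f"t={s['t']:.2f} th={th:.4f} r={r:.4f} z={s['ee_pos'][2]:.4f} Ft={ft:.2f} Fr={frr:.2f} Fz={fz:.2f} w={s['gripper_width']:.4f}",flush=True)
    return ft
E
python3 - <<'E'
from h import *
import cv2
env.reach(pos(1.07,.16),fr(1.07));show('above')
env.movel(pos(1.07),rate=.12);env.pause(.2)
b=np.mean([env.sense()['wrist_force'] for _ in range(1)],axis=0);np.save('b.npy',b);show('down',b);print(b)
effector.grasp(20);show('grasp',b);env.pause(.2);show('grasp',b)
p,d=viewer.read_camera('wrist');cv2.imwrite('pics/w2.png',p[:,:,::-1])
for th in (1.08,1.10):
    env.movel(pos(th),fr(th),rate=.03);show('mv',b)
E
```

```text
above t=2.98 th=1.0714 r=0.1197 z=0.1599 Ft=0.22 Fr=-1.38 Fz=0.62 w=0.0923
down t=4.08 th=1.0653 r=0.1202 z=0.0718 Ft=0.00 Fr=0.00 Fz=0.00 w=0.0921
[ 0.09343735 -0.39621432  0.29288723]
grasp t=5.20 th=1.0611 r=0.1200 z=0.0711 Ft=-2.82 Fr=1.40 Fz=-2.82 w=0.0169
grasp t=5.40 th=1.0656 r=0.1200 z=0.0711 Ft=-3.39 Fr=1.19 Fz=-2.26 w=0.0169
mv t=5.70 th=1.0792 r=0.1200 z=0.0711 Ft=-3.78 Fr=1.26 Fz=-1.72 w=0.0171
mv t=5.95 th=1.1005 r=0.1200 z=0.0711 Ft=-4.48 Fr=0.04 Fz=-1.25 w=0.0169
```

View pics/w2.png

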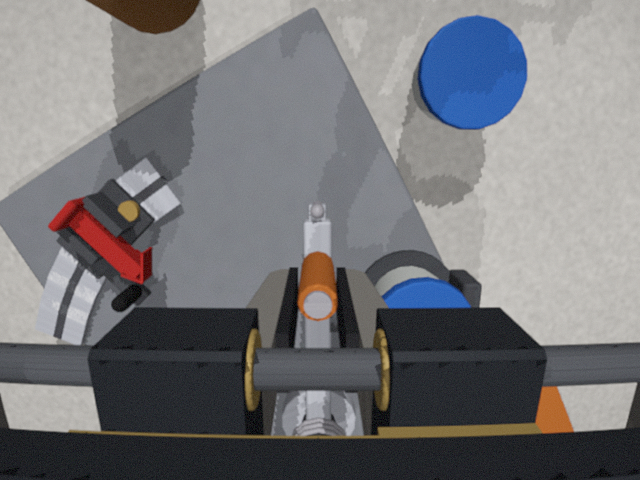

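The wrist view shows the orange handle (318,300) held between the pads, with the pin at (317,212). The pull of 4.5 N matches the spring. Now I'll draw it back, then feel for the click.

```bash
python3 - <<'E'
from h import *
b=np.load('b.npy')
for th in np.arange(1.2,1.66,.1):
    env.movel(pos(th),fr(th),rate=.06)
show('draw',b)
for th in (1.65,1.69,1.72): env.movel(pos(th),fr(th),rate=.04);F0=show('draw',b)
pk=0
while th<1.93:
    th+=.006;env.movel(pos(th),fr(th),rate=.02);F=-show(f'{th:.3f}',b);pk=max(pk,F)
    if F>17: print('HIGH');break
    if pk>-F0+2.5 and F<pk-2.5: print('CLICK?');break
env.pause(.2);show('hold',b)
E
```

```text
draw t=7.70 th=1.5908 r=0.1199 z=0.0711 Ft=-5.69 Fr=-1.46 Fz=-5.00 w=0.0170
draw t=8.00 th=1.6387 r=0.1199 z=0.0711 Ft=-5.60 Fr=-2.89 Fz=-4.20 w=0.0168
draw t=8.27 th=1.6780 r=0.1199 z=0.0711 Ft=-5.71 Fr=-2.41 Fz=-4.15 w=0.0170
draw t=8.52 th=1.7072 r=0.1199 z=0.0711 Ft=-6.10 Fr=-1.16 Fz=-5.32 w=0.0174
1.726 t=8.77 th=1.7120 r=0.1200 z=0.0711 Ft=-6.88 Fr=-2.35 Fz=-4.22 w=0.0171
1.732 t=9.02 th=1.7175 r=0.1200 z=0.0711 Ft=-6.99 Fr=-2.18 Fz=-4.82 w=0.0172
1.738 t=9.27 th=1.7236 r=0.1199 z=0.0711 Ft=-6.52 Fr=-2.48 Fz=-4.50 w=0.0171
1.744 t=9.52 th=1.7294 r=0.1200 z=0.0711 Ft=-5.97 Fr=-2.39 Fz=-4.62 w=0.0166
1.750 t=9.77 th=1.7349 r=0.1200 z=0.0711 Ft=-5.27 Fr=-1.77 Fz=-4.52 w=0.0170
1.756 t=10.02 th=1.7408 r=0.1199 z=0.0711 Ft=-5.94 Fr=-2.28 Fz=-4.78 w=0.0171
1.762 t=10.27 th=1.7468 r=0.1200 z=0.0711 Ft=-6.81 Fr=-2.45 Fz=-4.68 w=0.0166
1.768 t=10.52 th=1.7529 r=0.1200 z=0.0711 Ft=-6.20 Fr=-2.87 Fz=-4.97 w=0.0169
1.774 t=10.77 th=1.7587 r=0.1200 z=0.0711 Ft=-6.24 Fr=-1.92 Fz=-4.48 w=0.0168
1.780 t=11.02 th=1.7643 r=0.1200 z=0.0711 Ft=-4.93 Fr=-2.61 Fz=-4.32 w=0.0171
1.786 t=11.27 th=1.77
[... 386 characters left out ...]
1.7949 r=0.1200 z=0.0712 Ft=-8.53 Fr=-1.98 Fz=-6.65 w=0.0169
1.822 t=12.77 th=1.7959 r=0.1200 z=0.0712 Ft=-9.74 Fr=-1.97 Fz=-7.50 w=0.0165
1.828 t=13.02 th=1.7974 r=0.1200 z=0.0712 Ft=-9.83 Fr=-1.81 Fz=-8.30 w=0.0166
1.834 t=13.27 th=1.7986 r=0.1200 z=0.0713 Ft=-11.62 Fr=-2.25 Fz=-10.33 w=0.0169
1.840 t=13.52 th=1.7999 r=0.1199 z=0.0713 Ft=-13.76 Fr=-3.40 Fz=-11.00 w=0.0169
1.846 t=13.77 th=1.8011 r=0.1199 z=0.0713 Ft=-14.41 Fr=-3.36 Fz=-13.10 w=0.0173
1.852 t=14.02 th=1.8024 r=0.1199 z=0.0714 Ft=-15.46 Fr=-2.71 Fz=-13.59 w=0.0170
1.858 t=14.27 th=1.8036 r=0.1199 z=0.0714 Ft=-17.89 Fr=-2.24 Fz=-15.73 w=0.0165
HIGH
hold t=14.47 th=1.8035 r=0.1199 z=0.0714 Ft=-17.19 Fr=-3.37 Fz=-15.57 w=0.0170
```

```bash
python3 - <<'E'
from h import *
import cv2
s=env.sense();print(np.round(s['joint_positions'],3),np.round(s['tau'],1),np.round(s['moment'],2),np.round(s['wrist_force'],1))
q=solver.inverse_kinematics(pos(1.858),fr(1.858));print(q)
p,d=viewer.read_camera('wrist');cv2.imwrite('pics/w3.png',p[:,:,::-1])
p2,_=viewer.read_camera('side');
a=cv2.resize(p2[200:380,230:450],(660,540),interpolation=cv2.INTER_CUBIC);cv2.imwrite('pics/s3.png',a[:,:,::-1])
for c in('side','wrist'):
  for n in('pin','hub','handle'):print(c,n,[(np.round(r['at'],3).tolist(),round(r['score'],2)) for r in tip_of(c,n)[:1]])
E
```

```text
[ 0.284  0.406 -0.142  2.032  0.082  0.698  0.375] [  2.5 -46.3   0.7 -11.2   0.4   5.5  -0.1] [ 0.26 -3.97  0.1 ] [ 17.6   0.3 -15.3]
[ 0.28562001  0.40371494 -0.14036895  2.03759491  0.08485237  0.70562009
  0.37895308]
side pin [([0.493, -0.096, 0.046], 0.57)]
side hub [([0.53, -0.233, 0.061], 0.62)]
side handle [([0.498, -0.118, 0.087], 0.56)]
wrist pin [([0.493, -0.088, 0.04], 0.82)]
wrist hub []
wrist handle [([0.498, -0.118, 0.088], 0.74)]
```

View pics/w3.png

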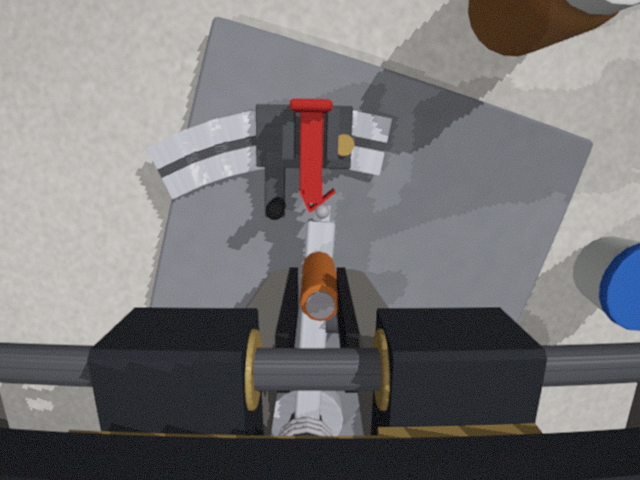

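View pics/s3.png

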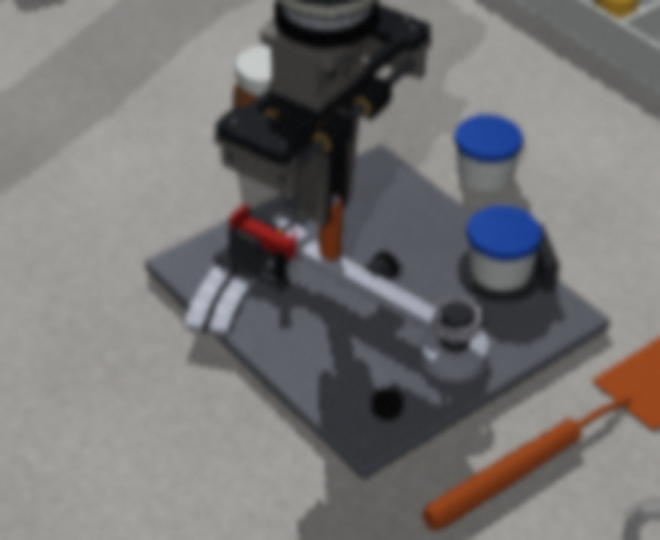

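The wrist view shows the pin (322,212) on the hook's ramp, with the nose at (313,207) and the stop at (275,208). Nothing else is in the way. The large Fz is lag of the compliant arm pulling the handle upward, so I'll trim it out in z before pushing on.

```bash
python3 - <<'E'
from h import *
b=np.load('b.npy')
z=.071
th=1.852;env.movel(pos(th,z),fr(th),rate=.02);show('back',b)
while z>.067:
    z-=.0005;env.movel(pos(th,z),fr(th),rate=.02);show(f'z{z:.4f}',b)
    if st(b)[5]>-3: break
E
```

```text
back t=15.12 th=1.8019 r=0.1199 z=0.0714 Ft=-16.48 Fr=-1.73 Fz=-14.48 w=0.0171
z0.0705 t=15.37 th=1.8012 r=0.1199 z=0.0713 Ft=-15.01 Fr=-2.09 Fz=-10.33 w=0.0172
z0.0700 t=15.62 th=1.8006 r=0.1199 z=0.0712 Ft=-14.17 Fr=-1.91 Fz=-6.58 w=0.0171
z0.0695 t=15.87 th=1.7997 r=0.1198 z=0.0711 Ft=-13.32 Fr=-1.59 Fz=-3.26 w=0.0171
z0.0690 t=16.12 th=1.7990 r=0.1198 z=0.0710 Ft=-11.57 Fr=-0.63 Fz=0.18 w=0.0171
```

```bash
python3 - <<'E'
from h import *
b=np.load('b.npy')
z=.069;th=1.852;lt=st(b)[1];pk=0
while th<1.93:
    th+=.005;fz=st(b)[5];z=np.clip(z+.00010*np.clip(-fz,-3,3),.066,.0715) 
    env.movel(pos(th,z),fr(th),rate=.02);F=-show(f'{th:.3f} {z:.4f}',b);a=st(b)[1];pk=max(pk,F)
    if F>19: print('HIGH');break
    if a>lt+.012 or F<pk-3.5: print('CLICK?');break
    lt=a
env.pause(.1);show('hold',b)
E
```

```text
1.857 0.0690 t=16.37 th=1.7998 r=0.1198 z=0.0710 Ft=-13.34 Fr=-0.97 Fz=-1.39 w=0.0170
1.862 0.0691 t=16.62 th=1.8011 r=0.1198 z=0.0711 Ft=-14.86 Fr=-1.36 Fz=-3.70 w=0.0169
1.867 0.0694 t=16.87 th=1.8027 r=0.1198 z=0.0712 Ft=-16.56 Fr=-0.80 Fz=-6.45 w=0.0171
1.872 0.0697 t=17.12 th=1.8053 r=0.1198 z=0.0713 Ft=-17.35 Fr=-0.93 Fz=-9.66 w=0.0169
1.877 0.0700 t=17.37 th=1.8079 r=0.1198 z=0.0713 Ft=-18.14 Fr=-1.27 Fz=-12.37 w=0.0168
1.882 0.0703 t=17.62 th=1.8121 r=0.1198 z=0.0714 Ft=-20.15 Fr=-2.29 Fz=-14.51 w=0.0167
HIGH
hold t=17.72 th=1.8121 r=0.1198 z=0.0714 Ft=-19.28 Fr=-2.67 Fz=-13.96 w=0.0170
```

```bash
python3 - <<'E'
from h import *
b=np.load('b.npy')
z=.0703;th=1.882;lt=st(b)[1];pk=0;k=0
while th<1.915:
    fz=st(b)[5];z=np.clip(z+.00011*np.clip(fz,-6,6),.066,.0715)
    if fz>-6: th+=.004
    env.movel(pos(th,z),fr(th),rate=.02);F=-show(f'{th:.3f} {z:.4f}',b);a=st(b)[1];pk=max(pk,F)
    if F>24: print('HIGH');break
    if a>lt+.012 or (F<pk-4.5 and a>lt): print('CLICK?');break
    lt=a
env.pause(.1);show('hold',b)
E
```

```text
1.882 0.0696 t=17.97 th=1.8122 r=0.1198 z=0.0712 Ft=-18.89 Fr=-2.18 Fz=-8.95 w=0.0170
1.882 0.0690 t=18.22 th=1.8108 r=0.1197 z=0.0711 Ft=-17.43 Fr=-0.71 Fz=-3.76 w=0.0168
1.886 0.0686 t=18.47 th=1.8109 r=0.1197 z=0.0711 Ft=-16.46 Fr=0.20 Fz=-3.31 w=0.0168
1.890 0.0682 t=18.72 th=1.8110 r=0.1197 z=0.0710 Ft=-16.85 Fr=0.26 Fz=-1.14 w=0.0171
1.894 0.0681 t=18.97 th=1.8119 r=0.1197 z=0.0710 Ft=-17.95 Fr=-0.20 Fz=-1.30 w=0.0170
1.898 0.0679 t=19.22 th=1.8122 r=0.1197 z=0.0710 Ft=-17.49 Fr=-0.07 Fz=-0.60 w=0.0169
1.902 0.0679 t=19.47 th=1.8128 r=0.1197 z=0.0710 Ft=-19.20 Fr=0.31 Fz=-1.31 w=0.0169
1.906 0.0677 t=19.72 th=1.8134 r=0.1196 z=0.0710 Ft=-19.66 Fr=0.45 Fz=-0.53 w=0.0172
1.910 0.0677 t=19.97 th=1.8156 r=0.1197 z=0.0710 Ft=-20.53 Fr=1.29 Fz=-0.88 w=0.0169
1.914 0.0676 t=20.22 th=1.8175 r=0.1196 z=0.0710 Ft=-20.72 Fr=1.08 Fz=-0.71 w=0.0166
1.918 0.0675 t=20.47 th=1.8193 r=0.1196 z=0.0710 Ft=-20.58 Fr=1.70 Fz=-0.41 w=0.0174
hold t=20.57 th=1.8195 r=0.1196 z=0.0710 Ft=-20.37 Fr=0.57 Fz=0.60 w=0.0172
```

```bash
python3 - <<'E'
from h import *
import cv2
show('now',np.load('b.npy'))
p,d=viewer.read_camera('wrist');cv2.imwrite('pics/w4.png',p[:,:,::-1])
A=cv2.imread('pics/w3.png')[90:330,230:400];B=p[90:330,230:400,::-1]
cv2.imwrite('pics/w4c.png',cv2.resize(np.hstack([A,B]),None,fx=2.3,fy=2.3,interpolation=cv2.INTER_CUBIC))
E
```

```text
now t=20.57 th=1.8195 r=0.1196 z=0.0710 Ft=-20.37 Fr=0.57 Fz=0.60 w=0.0172
```

View pics/w4c.png

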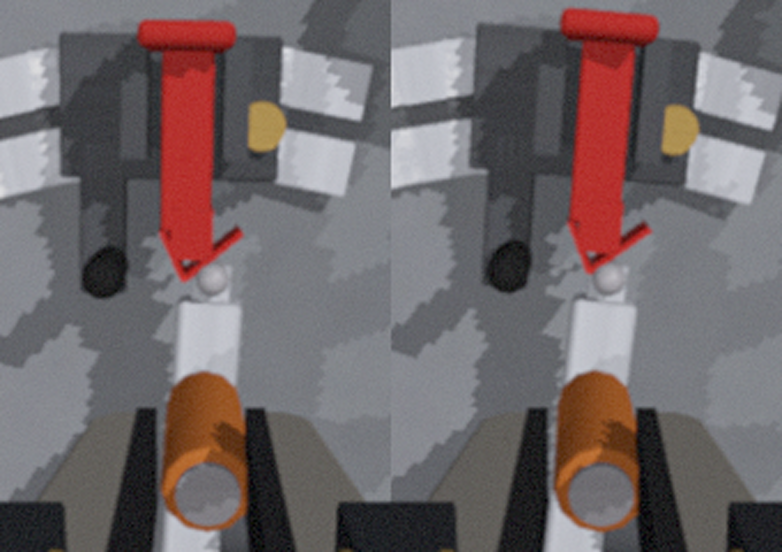

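The two crops, before and now, show the pin climbing the ramp: the gap from pin to nose went from 27 px to 18 px. The handle is following the gripper. I'll continue in fine steps and back off straight away once it clicks.

```bash
python3 - <<'E'
from h import *
b=np.load('b.npy')
z=.0675;th=1.918;lt=st(b)[1];pk=0
while th<1.975:
    fz=st(b)[5];z=np.clip(z+.00008*np.clip(fz,-6,6),.066,.0715)
    th+=.003
    env.movel(pos(th,z),fr(th),rate=.02);F=-show(f'{th:.3f} {z:.4f}',b);a=st(b)[1];pk=max(pk,F)
    if F>26: print('HIGH');break
    if a>lt+.010 or (F<pk-4.5 and a>lt): print('CLICK?');break
    lt=a
show('hold',b)
E
```

```text
1.921 0.0675 t=20.87 th=1.8215 r=0.1196 z=0.0710 Ft=-20.85 Fr=0.81 Fz=-0.85 w=0.0170
1.924 0.0674 t=21.12 th=1.8233 r=0.1196 z=0.0710 Ft=-20.89 Fr=0.65 Fz=-1.33 w=0.0169
1.927 0.0673 t=21.37 th=1.8252 r=0.1196 z=0.0710 Ft=-20.90 Fr=1.63 Fz=0.67 w=0.0172
1.930 0.0674 t=21.62 th=1.8278 r=0.1196 z=0.0710 Ft=-21.72 Fr=1.38 Fz=0.21 w=0.0172
1.933 0.0674 t=21.87 th=1.8299 r=0.1196 z=0.0710 Ft=-21.55 Fr=0.74 Fz=0.04 w=0.0172
1.936 0.0674 t=22.12 th=1.8824 r=0.1198 z=0.0705 Ft=-5.66 Fr=1.04 Fz=15.79 w=0.0171
CLICK?
hold t=22.12 th=1.8824 r=0.1198 z=0.0705 Ft=-5.66 Fr=1.04 Fz=15.79 w=0.0171
```

It clicked at th=1.882 with Ft≈-5.7 N, so there's no load on the stop. Now I'll trim z and ease it forward onto the hook.

```bash
python3 - <<'E'
from h import *
b=np.load('b.npy')
z=.0674;th=1.936
for i in range(40):
    fz=st(b)[5];z=np.clip(z+.00010*np.clip(fz,-5,5),.066,.0725)
    th-=.003
    env.movel(pos(th,z),fr(th),rate=.02);F=show(f'{th:.3f} {z:.4f}',b);a=st(b)[1]
    if F>-1.0 or a<1.835: print('STOP');break
env.pause(.2);show('hold',b)
E
```

```text
1.933 0.0679 t=22.37 th=1.8882 r=0.1198 z=0.0707 Ft=-6.67 Fr=1.32 Fz=11.25 w=0.0172
1.930 0.0684 t=22.62 th=1.8894 r=0.1199 z=0.0708 Ft=-6.30 Fr=1.44 Fz=9.39 w=0.0167
1.927 0.0689 t=22.87 th=1.8909 r=0.1199 z=0.0708 Ft=-6.94 Fr=-1.00 Fz=6.13 w=0.0172
1.924 0.0694 t=23.12 th=1.8920 r=0.1200 z=0.0709 Ft=-6.59 Fr=-0.62 Fz=2.79 w=0.0168
1.921 0.0697 t=23.37 th=1.8911 r=0.1200 z=0.0709 Ft=-7.13 Fr=-1.13 Fz=2.11 w=0.0167
1.918 0.0699 t=23.62 th=1.8898 r=0.1200 z=0.0710 Ft=-6.30 Fr=0.08 Fz=1.10 w=0.0168
1.915 0.0700 t=23.87 th=1.8878 r=0.1200 z=0.0710 Ft=-6.19 Fr=-0.69 Fz=0.35 w=0.0172
1.912 0.0700 t=24.12 th=1.8851 r=0.1200 z=0.0710 Ft=-7.02 Fr=-1.74 Fz=-0.13 w=0.0170
1.909 0.0700 t=24.37 th=1.8820 r=0.1200 z=0.0710 Ft=-7.37 Fr=-0.85 Fz=0.29 w=0.0166
1.906 0.0701 t=24.62 th=1.8809 r=0.1200 z=0.0710 Ft=-6.59 Fr=-1.60 Fz=0.26 w=0.0172
1.903 0.0701 t=24.87 th=1.8805 r=0.1200 z=0.0710 Ft=-5.54 Fr=-1.25 Fz=0.18 w=0.0168
1.900 0.0701 t=25.12 th=1.8799 r=0.1200 z=0.0710 Ft=-4.27 Fr=-0.67 Fz=1.54 w=0.0169
1.897 0.0702 t=25.37 th=1.8796 r=0.1200 z=0.0710 Ft=-4.67 Fr=-0.81 Fz=0.56 w=0.0168
1.894 0.0
[... 210 characters left out ...]
=-4.57 Fr=-1.56 Fz=1.16 w=0.0173
1.885 0.0707 t=26.37 th=1.8800 r=0.1200 z=0.0709 Ft=-5.36 Fr=-1.82 Fz=1.49 w=0.0174
1.882 0.0709 t=26.62 th=1.8799 r=0.1200 z=0.0709 Ft=-3.81 Fr=-0.12 Fz=0.79 w=0.0172
1.879 0.0709 t=26.87 th=1.8793 r=0.1200 z=0.0710 Ft=-5.30 Fr=-1.39 Fz=1.87 w=0.0169
1.876 0.0711 t=27.12 th=1.8787 r=0.1200 z=0.0710 Ft=-3.57 Fr=-1.05 Fz=1.72 w=0.0168
1.873 0.0713 t=27.37 th=1.8782 r=0.1201 z=0.0710 Ft=-2.95 Fr=-1.66 Fz=0.35 w=0.0169
1.870 0.0713 t=27.62 th=1.8766 r=0.1201 z=0.0710 Ft=-2.02 Fr=-2.06 Fz=-1.34 w=0.0168
1.867 0.0712 t=27.87 th=1.8750 r=0.1201 z=0.0710 Ft=0.46 Fr=-2.27 Fz=0.84 w=0.0173
STOP
hold t=28.07 th=1.8737 r=0.1201 z=0.0710 Ft=0.92 Fr=-1.54 Fz=1.15 w=0.0169
```

```bash
python3 - <<'E'
from h import *
import cv2
p,d=viewer.read_camera('wrist');cv2.imwrite('pics/w5.png',p[:,:,::-1])
cv2.imwrite('pics/w5c.png',cv2.resize(p[90:330,200:440,::-1],None,fx=2.4,fy=2.4,interpolation=cv2.INTER_CUBIC))
show('now',np.load('b.npy'))
E
```

```text
now t=28.12 th=1.8738 r=0.1201 z=0.0710 Ft=2.66 Fr=-0.76 Fz=1.47 w=0.0170
```

View pics/w5c.png

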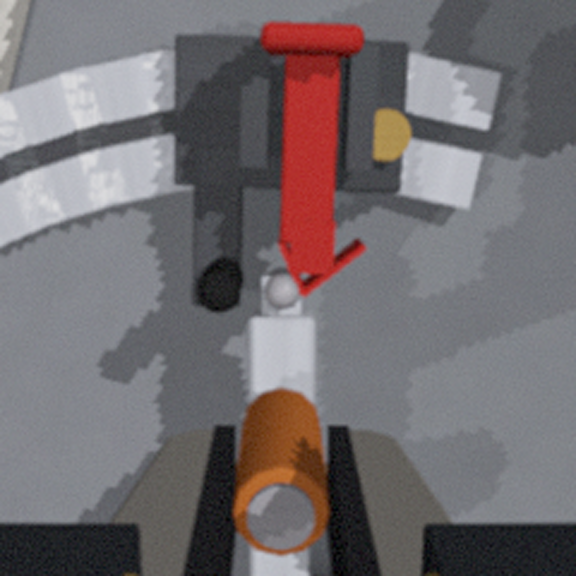

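The pin (283,289 in the crop) sits behind the hook's nose (302,290), clear of the stop. The load on the handle is near zero, so I'll let go.

```bash
python3 - <<'E'
from h import *
import cv2
b=np.load('b.npy')
env.movel(pos(1.869,.0712),fr(1.869),rate=.02);show('trim',b)
effector.release();show('open',b)
s=env.sense();p0=s['ee_pos'].copy();p0[2]=.2
env.movel(p0,rate=.1);show('up',b)
p,d=viewer.read_camera('wrist');cv2.imwrite('pics/w6.png',p[:,:,::-1])
for n in('pin','handle','spare_tub','jar'):print(n,[(np.round(r['at'],3).tolist(),round(r['score'],2)) for r in tip_of('wrist',n)[:1]])
E
```

```text
trim t=28.37 th=1.8735 r=0.1201 z=0.0710 Ft=2.42 Fr=-0.45 Fz=0.22 w=0.0171
open t=29.53 th=1.8692 r=0.1200 z=0.0712 Ft=-0.55 Fr=1.21 Fz=-0.78 w=0.0916
up t=30.98 th=1.8726 r=0.1202 z=0.1993 Ft=0.25 Fr=0.39 Fz=-0.43 w=0.0923
pin [([0.483, -0.093, 0.041], 0.7)]
handle [([0.488, -0.118, 0.088], 0.8)]
spare_tub [([0.706, -0.08, 0.003], 0.95)]
jar [([0.576, 0.057, -0.001], 0.95)]
```

View pics/w6.png

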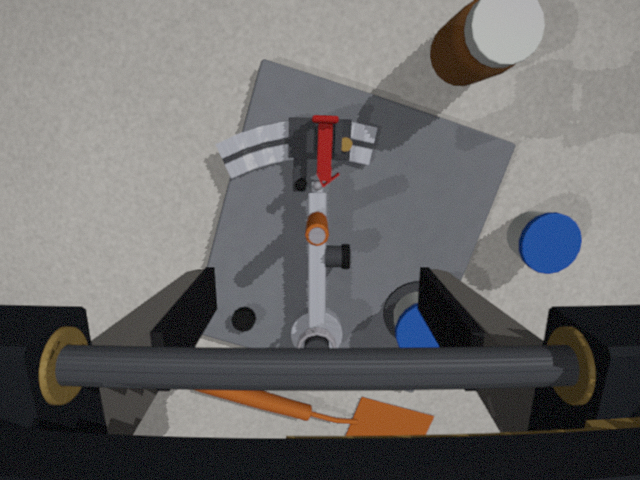

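The arm stays cocked: the pin (317,186) is behind the hook's nose at (323,183), the handle is at (317,233), and the bystanders haven't moved. I'm handing in.

```bash
python3 - <<'E'
from h import *
print(workorder.finish_job(),env.sense()['t'])
E
```

```text
the job is handed in; nothing more can be done
the job is handed in; nothing more can be done
```

The knock tester is cocked and the job is handed in. I drew the arm back by the orange handle until the pin clicked behind the red hook. I then eased the load onto the hook and let go, at about 31 s of the 64 s allowed.

- **Final check:** after I opened and lifted the gripper, the close-up showed the pin still behind the hook and the wrist force near zero. The spare tub and jar were within a few millimetres of where they started. The spare tip and spatula looked undisturbed. I did not look again at the dispenser, mug and canister, which the arm did not go near.
- **Stop:** I saw no sign of touching the rubber stop. After the click the handle force was only the spring's 6–7 N.
- **Hook ramp:** it took about 21 N at the handle, against the 12–13 N I expected from the task description. My first push stalled there because the arm's compliance was pulling the handle upward; I corrected the height and continued in small steps.
- **Letting go:** the arm was pressing about 2.4 N forward at the moment of release, below the 7 N limit, and the arm stayed hooked.

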